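Roll a pole blank into its V-cradle and seat it against the stop

ROBOT

A 6-joint arm with a two-finger parallel gripper is mounted at the origin on the work surface; the furniture and walls round the work are solid. World frame = base frame: x ahead of the robot, y to its left, z up, the work surface at z = 0. Lengths are in m, angles in rad, forces in N, time in s.
With the tool pointing down it reaches from about 0.15 to 0.775 m from the base axis. Payload 6.1 kg.
Tool frame: the origin (TCP) lies between the finger pads; the fingertips stand 8 mm ahead of it and the grasp point (between the pads) lies 11 mm behind it (robot.tip_reach is the distance from the TCP to the fingertips, in m); z points along the fingers, y is the line along which they close (so a half turn about z gives the same grasp; the last joint's range is limited). The gripper opens to 85 mm and grips with 20 to 120 N. Pads are 22 mm wide; open, the fingers measure 114 mm over their backs; the gripper's body (76 mm by 85 mm) begins 54 mm behind the grasp point. The pads swing forward as they close: fully open they stand 13 mm farther back than shut.
Start: joints at [-1.292, 0.126, -0.04, 1.405, 0, 1.571], TCP at [0.144, -0.505, 0.239] pointing down, gripper open.
Joint ranges: [-2.72, 2.72], [-0.95, 1.95], [-1.27, 1.35], [-1.78, 2.02], [-1.46, 1.47], [-3.14, 3.14]. Speed limits (rad/s): [2.39, 2.39, 3.01, 3.14, 3.14, 3.14].

INTERFACE

Orientations are given as a unit quaternion [w, x, y, z].
In Python, from cell import robot gives the robot as it stands.
- The arm moves only by the tool step_arm, never from a script. Its argument "plan" is a list of rows, each a list of 5 numbers: the opening, from -1 (shut) to 1 (fully open), then the shift along the world's x, y, z in cm, then the turn about the world's z in degrees. A call has 1 to 20 rows; each row is the pose to reach, as a shift and turn from the pose commanded when the call began; what a row does not reach only later rows make up. A row lasts 1/8 s, in which the tool goes at most 62.5 mm and 10.7 degrees, less where a joint would pass 70% of its speed; a pose out of reach is approached as far as the arm can. A call with a gripper value outside its range is refused whole. The fingers move at their own pace and stop on an object; the grip force is fixed at half the most. Time passes only in rows, so rows that repeat a pose let the fingers close. It gives the time, the measured TCP pose, the force, the opening and the grip force at its end, in the units of the state.
- robot.sense(): the state, without advancing time (a new reading comes with each control period).
- robot.camera(name): name is "side" or "top" or "wrist"; returns (picture, depth): 384x512x3 uint8, red, green, blue; 384x512 float32, m along the optical axis (not along the pixel's ray), 0 where there is no reading.
- robot.camera_model(name): a dict with "mtx" (3x3 intrinsics, pixels), "xyz" and "orientation" of the camera in the world; the wrist camera has in their place "mount" (4x4, takes a point from camera to tool coordinates, whose origin is the TCP and whose axes are the flange's). Camera axes: x right, y down, z forward; pixel columns grow to the right and rows downward; lengths in m; the calibration is good to about 2 mm. A picture is of the moment at which its call begins: read the wrist's pose just before it. camera_model takes no time and is no camera call.
- robot.sign_off(): hands the job in; it is judged then, once.
The state is a dict: "time_s": time; "joint_pos": joint angles; "dq": joint speeds; "effort": joint torques, N m; "tcp_pos": TCP position; "eef_rot": TCP orientation; "wrist_force": force on the tool from outside, world axes, zero at the start; "moment": the same for the moment, N m; "width": finger opening in m; "gripper_force": force on a finger pad.
Only numpy, scipy, OpenCV 4.12 (cv2) and the standard library are available. Lean on these libraries where they do the work, as an engineer would, in place of code of your own. Each camera call takes 0.05 s, during which the arm holds its last target. There are 200 camera calls.

TASK

Roll the red round pole along the bench, pushing it by its side with the fingers, up the low ramp of the wooden cradle and into its V groove, and seat it there with its end touching the upright stop board by pushing it lengthwise on its free end. Do not pick the pole up at any time, and leave the sanding block, the red jar and the roll of tape where they are; finish with the pole at rest in the groove and the hand clear of it.

Things in the scene. Friction and masses are not known exactly. Their poses are not given: they have to be found in the camera images.
- pole: loose round wooden pole blank, dark red with bare wood bands at both ends; smooth, rolls freely, about 0.25 kg; 50 mm in diameter, 170 mm long. Origin at its centre, on its axis; its own y axis runs along it (x and z turn as it rolls). Starts on the bench, origin 25 mm up, in front of the ramp, within 12 degrees of parallel to the groove, centre 25 to 50 mm farther from the stop than when seated.
- cradle: wooden V-cradle fixed to the bench, 160 mm long along its y axis (y -80 to +80 mm), z up. Origin at bench height under the groove's bottom, mid length; the groove runs along y, x points from the ramp side to the rear. V faces slope 30 degrees; groove bottom 4 mm above the bench, rear edge 23.5 mm high at x = +34 mm, cradle ends at x = +43 mm. Open at the -y end, stop board at +y.
- lip (a point): top edge between ramp and groove, mid length: x = -19 mm in the cradle's frame, 14.5 mm above the bench; once the pole's axis is past it, the pole drops into the groove. Same axes as the cradle
- ramp_foot (a point): front edge of the ramp, mid length, at bench height: x = -80 mm in the cradle's frame; the ramp is flat from here to the lip and as long along y as the cradle. Same axes as the cradle
- seat (a point): where the pole's centre lies when it is seated in the groove and touches the stop: x = 0, y = -5 mm in the cradle's frame, 33 mm above the bench; its free end then stands 85 mm to -y, 10 mm beyond the cradle's open end. Same axes as the cradle
- stop_face (a point): inner face of the upright stop board (86 mm wide along x, 60 mm high, 12 mm thick), where the centre of the pole's end meets it: y = +80 mm in the cradle's frame, 33 mm above the bench. Same axes as the cradle
- sand_block: cork sanding block with a dark red top, 46 x 71 x 23 mm, loose; leave alone. Origin at the centre of its underside. Stands beyond the stop board.
- bole_jar: dark red jar with a white lid, 62 mm in diameter, 62 mm high, loose; leave alone. Origin at the centre of its underside. Stands on the stop's side of the pole.
- mask_tape: roll of cream masking tape lying flat, 104 mm in diameter, 24 mm high, loose; leave alone. Origin at the centre of its underside. Lies behind the cradle.
Things that resemble listed ones, but are neither listed nor needed, are in the scene too. What is meant by the pole is not grey, orange or turquoise, and is the smaller of those in its own colour.

How it is judged:
On the way:
1. the pole goes up the ramp, resting on it (x of pole in the frame of cradle between -0.065 and -0.02 m and contact force between pole and cradle above 0.1 N), for 0.05 s.
At the end, for the whole second after the job is handed in: The pole lies at rest down in the V groove (axis within 5 mm of the groove's middle and 4 mm of its seated height, parallel to the groove within 4 degrees), its end within 4 mm of the stop board (x of pole in the frame of cradle between -0.005 and 0.005 m and z of pole in the frame of cradle between 0.029 and 0.037 m and y of pole in the frame of cradle above -0.009 m and angle between the y axis of pole and the y axis of cradle, either way round below 0.07 rad and linear speed of pole below 0.01 m/s and angular speed of pole below 0.2 rad/s); the robot touches nothing.
It fails at once if the pole is picked up (its centre over 46 mm above the bench anywhere, or over 31 mm while still in front of the ramp; rolling, it stays at 25 mm on the bench and reaches 40 mm on the lip) (height (world z) of pole above 0.046 m or (height (world z) of pole above 0.031 m and x of pole in the frame of cradle below -0.105 m)).
It fails at once if the pole is tipped up (more than 20 degrees from level) (angle between pole's own y axis and vertical below 1.22 rad).
It fails at once if the sanding block is moved more than 15 mm (distance of sand_block from where it was at the start of the episode above 0.015 m).
It fails at once if the red jar is moved more than 15 mm (distance of bole_jar from where it was at the start of the episode above 0.015 m).
It fails at once if the roll of tape is moved more than 15 mm (distance of mask_tape from where it was at the start of the episode above 0.015 m).
It also fails if it takes over 51 s, if anything falls off the work surface, if the arm or the gripper's body presses on something with over 40 N, if the wrist force passes 120 N, or if a joint passes its speed limit or range.

## Working session

There is one attempt and no reset: what is moved stays moved. The work goes in short steps, Python scripts to look and compute and a tool call to move; the robot and the scene stay as the last step left them, time stands still between calls to the robot, and variables do not carry over. Pictures are saved under pics/ and viewed, at most 13 in all, crops included, and the job is handed in when it is done.

Besides the shell and the picture viewer there is one more tool, called after ">>>" as name(argument=value, ...), one argument or row to a line, values as JSON. step_arm: Moves the arm, as the interface text tells. Its arguments: {"type":"object","properties":{"plan":{"type":"array"}},"required":["plan"]}

```bash
mkdir -p pics; cat > h.py <<'E'
import numpy as np, cv2
from scipy.spatial.transform import Rotation as R
from cell import robot
def cam(n):
    m=robot.camera_model(n); K=np.array(m['mtx'])
    if n=='wrist':
        s=robot.sense(); q=s['eef_rot']; T=np.eye(4); T[:3,:3]=R.from_quat([q[1],q[2],q[3],q[0]]).as_matrix(); T[:3,3]=s['tcp_pos']
        T=T@np.array(m['mount'])
    else:
        q=m['orientation']; T=np.eye(4); T[:3,:3]=R.from_quat([q[1],q[2],q[3],q[0]]).as_matrix(); T[:3,3]=m['xyz']
    im,d=robot.camera(n); return im,d,K,T
def ray(u,v,K,T,z):
    d=T[:3,:3]@np.linalg.inv(K)@np.array([u,v,1.]); return T[:3,3]+d*(z-T[2,3])/d[2]
def cloud(d,K,T):
    v,u=np.indices(d.shape); p=np.stack([(u-K[0,2])/K[0,0]*d,(v-K[1,2])/K[1,1]*d,d],-1); return p@T[:3,:3].T+T[:3,3]
def save(n,im): cv2.imwrite('pics/'+n+'.png',im[:,:,::-1])
E
python3 - <<'E'
from h import *
for n in('top','side'):
    im,d,K,T=cam(n); save(n+'0',im); np.savez('/tmp/'+n,im=im,d=d,K=K,T=T); print(n,T.round(3).tolist(),K.round(0).tolist())
print(robot.sense())
E
```

```text
top [[-0.008, -0.986, 0.169, 0.275], [-1.0, 0.009, 0.004, 0.065], [-0.006, -0.169, -0.986, 1.456], [0.0, 0.0, 0.0, 1.0]] [[484.0, 0.0, 252.0], [0.0, 484.0, 191.0], [0.0, 0.0, 1.0]]
side [[-0.896, -0.267, 0.354, 0.004], [-0.443, 0.511, -0.736, 1.115], [0.016, -0.817, -0.577, 0.886], [0.0, 0.0, 0.0, 1.0]] [[427.0, 0.0, 260.0], [0.0, 427.0, 190.0], [0.0, 0.0, 1.0]]
{'time_s': 0.1, 'joint_pos': array([-1.29198802e+00,  1.26318669e-01, -4.05160709e-02,  1.40540884e+00,
        1.82611423e-05,  1.57078531e+00]), 'dq': array([ 0.00096908, -0.00031349,  0.00222662, -0.00176025,  0.00010508,
        0.00021788]), 'effort': array([-9.28307127e-04, -4.36901271e+01,  3.53606200e+01,  1.36383736e-02,
       -9.63221191e-05,  4.57840187e-06]), 'tcp_pos': array([ 0.14438982, -0.50437389,  0.23860272]), 'eef_rot': array([-7.17875589e-04,  9.90297943e-01,  1.38958486e-01, -9.15041498e-05]), 'wrist_force': array([-0.26900567, -0.23397415,  0.02449656]), 'moment': array([ 0.0539802 , -0.04318673,  0.02765378]), 'gripper_force': 0.0, 'width': 0.0854068333037038}
```

View pics/top0.png

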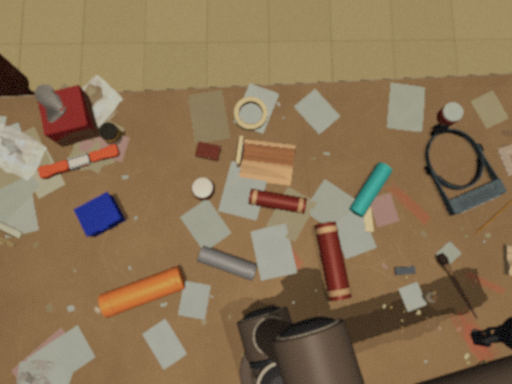

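View pics/side0.png

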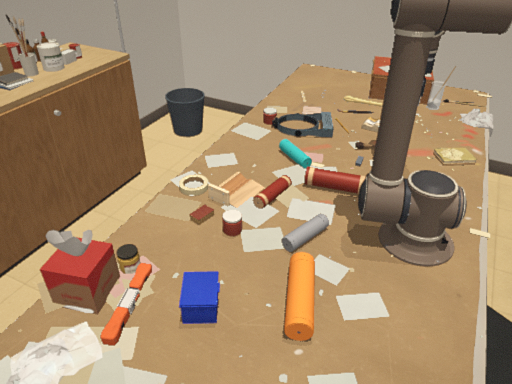

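The top view shows the cradle at about (240–295, 137–185) px, with the stop on the left (+y) and the ramp facing down the image. The pole is at (278, 201), the jar at (203, 188), the tape at (250, 112) and the block at (208, 151). The larger red pole is at (332, 260).

```bash
python3 - <<'E'
from h import *
f=np.load('/tmp/top.npz'); im,d,K,T=[f[k] for k in('im','d','K','T')]
P=cloud(d,K,T)
hsv=cv2.cvtColor(im,cv2.COLOR_RGB2HSV)
def blob(name,m,zr,roi):
    r=np.zeros(m.shape,bool); r[roi[1]:roi[3],roi[0]:roi[2]]=1
    m=m&r&(d>0); q=P[m&(P[...,2]>zr[0])&(P[...,2]<zr[1])]
    if len(q)<5: print(name,len(q));return
    c,sz,a=cv2.minAreaRect(q[:,:2].astype(np.float32)); print(name,len(q),np.round(c,4),np.round(sz,3),round(a,2),'z',np.percentile(q[:,2],[5,50,95]).round(3))
    cc=q.mean(0); w,V=np.linalg.eigh(np.cov(q[:,:2].T)); v=V[:,1]*np.sign(V[1,1]); print('  mean',cc.round(4),'axis yaw from +y (ccw deg)',round(np.degrees(np.arctan2(-v[0],v[1])),2))
al=np.ones(d.shape,bool)
blob('pole',al,(.03,.07),(245,183,312,220))
blob('stop',al,(.045,.08),(228,130,250,175))
blob('cradle',al,(.008,.05),(236,130,300,190))
blob('jar',al,(.05,.09),(185,170,222,205))
blob('tape',al,(.015,.05),(228,90,275,133))
blob('block',al,(.012,.05),(190,138,224,164))
blob('bigpole',al,(.02,.2),(308,215,355,305))
print(np.median(P[200:215,150:180,2]))
big=cv2.resize(im[125:215,225:315],None,fx=6,fy=6,interpolation=cv2.INTER_CUBIC); save('crop',big)
E
```

```text
pole 927 [ 0.4911 -0.0018] [0.171 0.05 ] 79.12 z [0.034 0.046 0.053]
  mean [ 0.4896 -0.002   0.0448] axis yaw from +y (ccw deg) -10.91
stop 130 [0.6431 0.1087] [0.014 0.085] 82.34 z [0.05  0.059 0.064]
  mean [0.6423 0.1088 0.0583] axis yaw from +y (ccw deg) 82.43
cradle 1338 [0.6198 0.0243] [0.192 0.19 ] 0.12 z [0.008 0.014 0.027]
  mean [0.6284 0.0269 0.0154] axis yaw from +y (ccw deg) -1.9
jar 329 [0.5279 0.2193] [0.058 0.059] 51.8 z [0.056 0.062 0.067]
  mean [0.528  0.2186 0.0616] axis yaw from +y (ccw deg) -51.53
tape 480 [0.7696 0.0758] [0.103 0.103] 25.58 z [0.018 0.023 0.029]
  mean [0.7687 0.0753 0.0233] axis yaw from +y (ccw deg) 86.63
block 360 [0.6552 0.2073] [0.071 0.057] 76.77 z [0.016 0.022 0.027]
  mean [0.6496 0.208  0.0223] axis yaw from +y (ccw deg) -13.09
bigpole 1780 [ 0.3141 -0.1593] [0.224 0.066] 9.28 z [0.042 0.06  0.067]
  mean [ 0.312  -0.156   0.0579] axis yaw from +y (ccw deg) -80.41
0.0005337991902550909
```

View pics/crop.png

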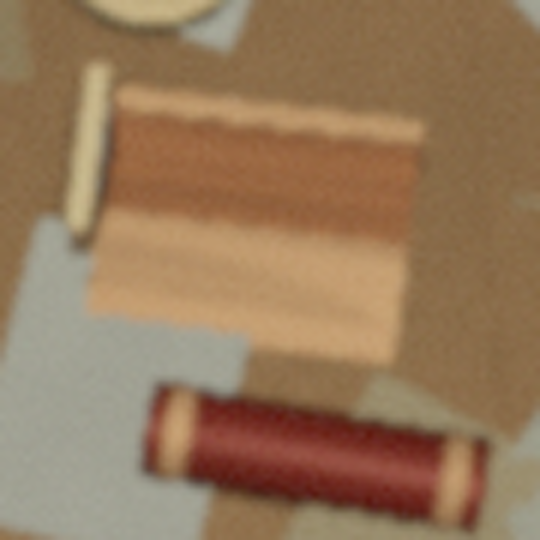

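>>> step_arm(
  plan=[
    [1,2.5,4.3,0,-2],
    [1,5,8.6,0,-4],
    [1,7.5,13,0,-6],
    [1,10,17.3,0,-8],
    [1,12.5,21.7,0,-10],
    [1,15,26,0,-12],
    [1,17.5,30.4,0,-14],
    [1,20,34.7,0,-16],
    [1,22.5,39,0,-18],
    [1,25,43.4,-2,-20],
    [1,27,47,-4,-22],
    [1,28.5,50,-5,-23.6],
    [1,28.5,51,-6,-23.6],
    [1,28.5,51,-6,-23.6],
    [1,28.5,51,-6,-23.6],
  ],
)

```text
time_s: 1.98
tcp_pos: [0.426, -0.0316, 0.1799]
eef_rot: [-0.014, 0.999, -0.046, 0.001]
wrist_force: [-0.1, -0.1, 0.5]
width: 0.0855
gripper_force: 0.0
```

```bash
python3 - <<'E'
from h import *
f=np.load('/tmp/top.npz'); im,d,K,T=[f[k] for k in('im','d','K','T')]
E=lambda cx,cy,z: ray(225+cx/6,125+cy/6,K,T,z).round(4)
fl,fr,rl,rr=E(90,312,0),E(392,362,0),E(118,85,.0235),E(425,122,.0235)
print(fl,fr,rl,rr)
th=np.radians(-7.57); ex=np.array([np.cos(th),np.sin(th)]); ey=np.array([-ex[1],ex[0]])
print('foot mid->origin',((fl+fr)/2)[:2]+.08*ex,'rear',((rl+rr)/2)[:2]-.043*ex)
s=robot.sense(); print(s['time_s'],s['tcp_pos'],robot.tip_reach)
im,d,K,T=cam('wrist'); save('w1',im); np.savez('/tmp/w1',im=im,d=d,K=K,T=T)
E
```

```text
[0.5691 0.1079 0.    ] [ 0.5417 -0.046   0.    ] [0.6823 0.0925 0.0235] [ 0.6614 -0.0636  0.0235]
foot mid->origin [0.63470277 0.02041101] rear [0.62922476 0.02011471]
1.975 [ 0.42596973 -0.03156452  0.17985414] 0.008
```

View pics/w1.png

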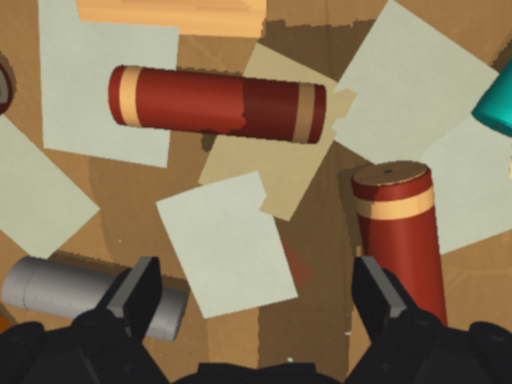

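The wrist view shows the pole at (110–325, 65–140) px, with the larger pole at lower right (395, 240) and the grey cylinder at lower left (90, 295). I need to check how much room the fingers have before going down.

```bash
python3 - <<'E'
from h import *
f=np.load('/tmp/top.npz'); P=cloud(f['d'],f['K'],f['T'])
for n,(a,b,c,e) in dict(grey=(192,240,262,285),big=(308,215,355,305)).items():
    q=P[b:e,a:c].reshape(-1,3); q=q[(q[:,2]>.015)&(q[:,2]<.2)]; print(n,q.min(0).round(3),q.max(0).round(3)); 
    print(cv2.boxPoints(cv2.minAreaRect(q[:,:2].astype(np.float32))).round(3).tolist())
f=np.load('/tmp/w1.npz'); P=cloud(f['d'],f['K'],f['T'])[40:170,90:350].reshape(-1,3); q=P[(P[:,2]>.012)&(P[:,2]<.06)&(P[:,0]<.56)]
print(cv2.minAreaRect(q[:,:2].astype(np.float32)),q[:,2].max(), f['T'][:3,3])
s=robot.sense(); print(s['time_s'],s['tcp_pos'],s['eef_rot'])
E
```

```text
grey [0.261 0.061 0.023] [0.361 0.233 0.058]
[[0.257999986410141, 0.07500000298023224], [0.3050000071525574, 0.057999998331069946], [0.3630000054836273, 0.21899999678134918], [0.3160000145435333, 0.23600000143051147]]
big [ 0.2   -0.207  0.029] [ 0.426 -0.11   0.073]
[[0.1979999989271164, -0.14499999582767487], [0.20900000631809235, -0.20999999344348907], [0.4300000071525574, -0.17399999499320984], [0.4189999997615814, -0.10899999737739563]]
((0.49321526288986206, -0.003614291548728943), (0.17184823751449585, 0.05028744786977768), 79.43236541748047) 0.05334812969697578 [ 0.50731343 -0.04344226  0.3152908 ]
2.025 [ 0.42609753 -0.03148268  0.17998993] [-1.39251788e-02  9.98853524e-01 -4.57925883e-02  8.75628529e-04]
```

>>> step_arm(
  plan=[
    [1,0.5,1.5,-1,-1],
    [1,1,3,-3,-2.3],
    [1,1.2,3.4,-6,-2.3],
    [1,1.2,3.4,-9,-2.3],
    [1,1.2,3.4,-12,-2.3],
    [1,1.2,3.4,-12,-2.3],
    [1,1.2,3.4,-12,-2.3],
  ],
)

```text
time_s: 2.9
tcp_pos: [0.4359, -0.0266, 0.0602]
eef_rot: [-0.026, 0.999, -0.047, 0.001]
wrist_force: [0.4, 0.9, 0.2]
width: 0.0854
gripper_force: 0.0
```

```bash
python3 - <<'E'
from h import *
s=robot.sense(); print(s); q=s['eef_rot']; print(R.from_quat([q[1],q[2],q[3],q[0]]).as_matrix().round(3))
E
```

```text
{'time_s': 2.9, 'joint_pos': array([-0.09469601,  0.02751686, -0.5489614 ,  0.99447842,  0.0513537 ,
        3.14061169]), 'dq': array([ 0.0026957 , -0.00909009,  0.01746713, -0.00080628, -0.00078664,
       -0.0016461 ]), 'effort': array([-1.21267070e-02, -3.34270298e+01,  3.14884436e+01,  3.53933091e-02,
        1.61979944e-01,  2.06484337e-04]), 'tcp_pos': array([ 0.43587048, -0.0265749 ,  0.06015074]), 'eef_rot': array([-0.02564849,  0.99857302, -0.046827  ,  0.00114768]), 'wrist_force': array([0.35120349, 0.92450232, 0.18380464]), 'moment': array([-0.11162651,  0.01248095, -0.00067821]), 'gripper_force': 0.0, 'width': 0.08538763613400803}
[[ 0.996 -0.093  0.005]
 [-0.094 -0.994  0.051]
 [-0.    -0.051 -0.999]]
```

Joint 6 is at its limit. I'll go up and make the half turn, which gives the same finger line.

>>> step_arm(
  plan=[
    [1,0,0,4,0],
    [1,0,0,8,8],
    [1,0,0,8,18],
    [1,0,0,8,28],
    [1,0,0,8,38],
    [1,0,0,8,48],
    [1,0,0,8,58],
    [1,0,0,8,68],
    [1,0,0,8,78],
    [1,0,0,8,88],
    [1,0,0,8,98],
    [1,0,0,8,108],
    [1,0,0,8,118],
    [1,0,0,8,128],
    [1,0,0,8,138],
    [1,0,0,8,148],
    [1,0,0,8,158],
    [1,0,0,8,168],
    [1,0,0,8,178],
    [1,0,0,8,180],
  ],
)

```text
time_s: 5.4
tcp_pos: [0.436, -0.0265, 0.1408]
eef_rot: [0.001, 0.047, 0.999, -0.026]
wrist_force: [-0.7, 0.8, -0.5]
width: 0.0857
gripper_force: 0.0
```

```bash
python3 - <<'E'
from h import *
s=robot.sense(); q=s['eef_rot']; print(s['joint_pos'],s['tcp_pos'],R.from_quat([q[1],q[2],q[3],q[0]]).as_matrix().round(3))
E
```

```text
[-0.02704356 -0.02099585 -0.4126282   1.17893075 -0.05102601  0.06654728] [ 0.43604187 -0.02646398  0.14082453] [[-0.996  0.093 -0.001]
 [ 0.093  0.994 -0.051]
 [-0.004 -0.051 -0.999]]
```

>>> step_arm(
  plan=[
    [1,0.2,1.5,0,-1.5],
    [1,0.3,2.9,-2,-2.2],
    [1,0.3,2.9,-5,-2.2],
    [1,0.3,2.9,-8,-2.2],
    [1,0.3,2.9,-11,-2.2],
    [1,0.3,2.9,-12.5,-2.2],
    [1,0.3,2.9,-12.5,-2.2],
    [1,0.3,2.9,-12.5,-2.2],
  ],
)

```text
time_s: 6.4
tcp_pos: [0.4393, 0.0025, 0.0155]
eef_rot: [-0.0, 0.066, 0.997, -0.025]
wrist_force: [0.7, -0.2, -0.2]
width: 0.0853
gripper_force: 0.0
```

```bash
python3 - <<'E'
from h import *
s=robot.sense(); q=s['eef_rot']; print(s['joint_pos'],s['tcp_pos'],R.from_quat([q[1],q[2],q[3],q[0]]).as_matrix().round(3))
im,d,K,T=cam('wrist'); save('w2',im)
E
```

```text
[ 0.03891097  0.07719364 -0.60440539  0.89518166 -0.05064001  0.17153152] [0.43933595 0.00253982 0.01548932] [[-0.991  0.132 -0.004]
 [ 0.132  0.99  -0.051]
 [-0.003 -0.051 -0.999]]
```

View pics/w2.png

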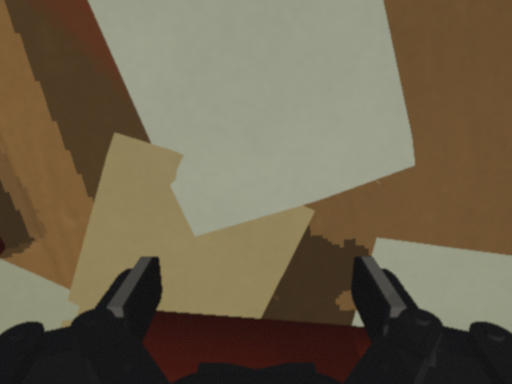

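The camera now looks back towards the robot. The pole shows as the dark red strip at the bottom, (150–370, 315–380) px, square across both fingers and not touching them yet. Next I push it.

>>> step_arm(
  plan=[
    [1,0.3,-0.04,0,0],
    [1,0.6,-0.08,0,0],
    [1,0.9,-0.12,0,0],
    [1,1.1,-0.15,0,0],
    [1,1.3,-0.17,0,0],
    [1,1.5,-0.2,0,0],
    [1,1.8,-0.24,0,0],
    [1,2.1,-0.28,0,0],
    [1,2.4,-0.32,0,0],
    [1,2.7,-0.36,0,0],
    [1,3.0,-0.4,0,0],
    [1,3.3,-0.44,0,0],
    [1,3.6,-0.48,0,0],
    [1,3.9,-0.52,0,0],
    [1,4.2,-0.56,0,0],
    [1,4.5,-0.6,0,0],
    [1,4.8,-0.64,0,0],
    [1,5.1,-0.68,0,0],
    [1,5.4,-0.72,0,0],
    [1,5.6,-0.75,0,0],
  ],
)

```text
time_s: 8.95
tcp_pos: [0.4946, -0.005, 0.0143]
eef_rot: [-0.001, 0.066, 0.998, -0.026]
wrist_force: [0.3, -0.5, 0.6]
width: 0.0854
gripper_force: 0.0
```

```bash
cat >> h.py <<'E'
th=np.radians(-7.57); ex=np.array([np.cos(th),np.sin(th)]); ey=np.array([-ex[1],ex[0]]); O=np.array([.6315,.0215])
def tc(p): v=np.asarray(p)[:2]-O; return np.array([v@ex,v@ey]).round(4)
def pole(n):
    """bench-frame cradle coords of dark red pixels near the groove"""
    im,d,K,T=cam(n); P=cloud(d,K,T); h=cv2.cvtColor(im,cv2.COLOR_RGB2HSV)
    m=((h[...,0]<8)|(h[...,0]>172))&(h[...,1]>130)&(d>0)&(P[...,2]>.012)&(P[...,2]<.075)
    X=(P[...,:2]-O)@np.stack([ex,ey],1); m&=(X[...,0]>-.22)&(X[...,0]<.06)&(X[...,1]>-.2)&(X[...,1]<.09)
    q=X[m]; c,s,a=cv2.minAreaRect(q.astype(np.float32)); print(n,len(q),'centre',np.round(c,4),'size',np.round(s,3),'ang',round(a,1),'ztop',np.percentile(P[m][:,2],[50,98]).round(4),'mean',q.mean(0).round(4)); return im
E
python3 - <<'E'
from h import *
s=robot.sense(); print(s['time_s'],tc(s['tcp_pos']),s['tcp_pos'],s['wrist_force'])
save('t1',pole('top')); save('s1',pole('side'))
E
```

```text
8.95 [-0.1322 -0.0443] [ 0.49459188 -0.00496249  0.01429437] [ 0.29695515 -0.53714778  0.63185846]
top 41 centre [-0.1504 -0.0823] size [0.266 0.026] ang 65.4 ztop [0.0597 0.0697] mean [-0.1725 -0.1281]
side 153 centre [-0.1397 -0.0796] size [0.269 0.061] ang 66.9 ztop [0.0425 0.0649] mean [-0.1286 -0.0506]
```

View pics/s1.png

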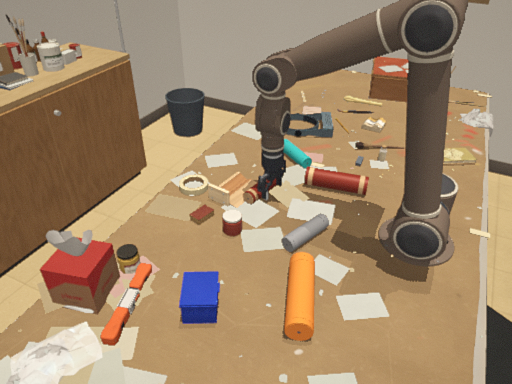

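The side view shows the pole directly in front of the fingers at (258, 190) px, at the ramp foot and roughly parallel to it. I'll continue up the ramp, raising the hand along its slope.

>>> step_arm(
  plan=[
    [1,0.3,-0.04,0,0],
    [1,0.6,-0.08,0,0],
    [1,0.9,-0.12,0,0],
    [1,1.2,-0.16,0,0],
    [1,1.5,-0.2,0.1,0],
    [1,1.8,-0.24,0.15,0],
    [1,2.1,-0.28,0.2,0],
    [1,2.4,-0.32,0.3,0],
    [1,2.7,-0.36,0.35,0],
    [1,3.0,-0.4,0.4,0],
    [1,3.3,-0.44,0.5,0],
    [1,3.6,-0.48,0.55,0],
    [1,3.9,-0.52,0.6,0],
    [1,4.2,-0.56,0.7,0],
    [1,4.5,-0.6,0.8,0],
    [1,4.7,-0.62,0.85,0],
    [1,4.9,-0.65,0.9,0],
    [1,5.1,-0.68,0.95,0],
    [1,5.3,-0.7,1.0,0],
    [1,5.3,-0.7,1.0,0],
  ],
)

```text
time_s: 11.55
tcp_pos: [0.5478, -0.012, 0.0244]
eef_rot: [-0.001, 0.066, 0.997, -0.026]
wrist_force: [-0.3, -1.1, -0.0]
width: 0.0852
gripper_force: 0.4
```

```bash
python3 - <<'E'
from h import *
s=robot.sense(); print(s['time_s'],tc(s['tcp_pos']),s['tcp_pos'],s['wrist_force'])
im,d,K,T=cam('side'); save('s2',cv2.resize(im[140:240,190:320],None,fx=6,fy=6,interpolation=cv2.INTER_CUBIC))
E
```

```text
11.55 [-0.0786 -0.0442] [ 0.54776011 -0.01200938  0.02437505] [-0.27320956 -1.06766721 -0.0275578 ]
```

View pics/s2.png

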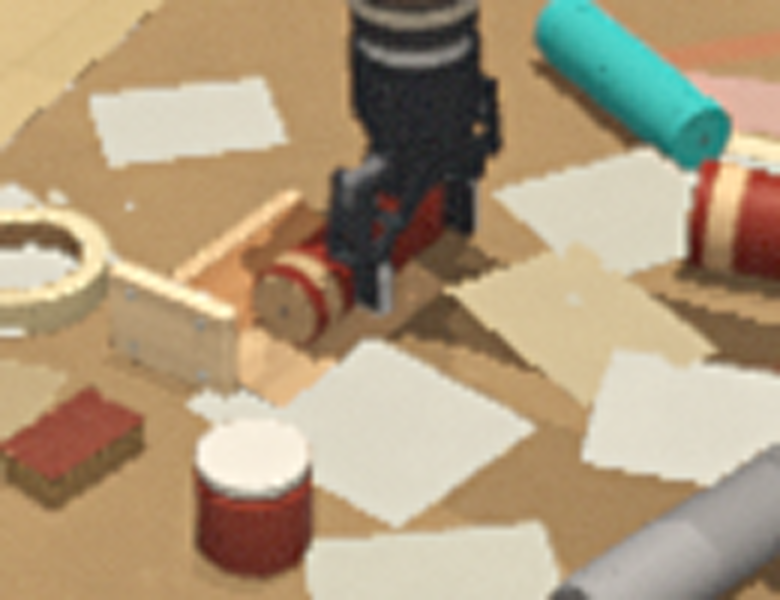

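The pole is resting on the ramp, parallel and against both fingers. Its end is at (290, 305) px in the crop, clear of the stop board. Next, over the lip.

>>> step_arm(
  plan=[
    [1,0.3,-0.04,0.1,0],
    [1,0.6,-0.08,0.15,0],
    [1,0.9,-0.12,0.2,0],
    [1,1.2,-0.16,0.3,0],
    [1,1.5,-0.2,0.4,0],
    [1,1.7,-0.22,0.45,0],
    [1,1.9,-0.25,0.5,0],
    [1,2.1,-0.28,0.55,0],
    [1,2.3,-0.3,0.6,0],
    [1,2.5,-0.33,0.6,0],
    [1,2.7,-0.36,0.6,0],
    [1,2.9,-0.38,0.6,0],
    [1,3.1,-0.41,0.6,0],
    [1,3.2,-0.42,0.6,0],
    [1,3.2,-0.42,0.6,0],
  ],
)

```text
time_s: 13.48
tcp_pos: [0.5794, -0.0162, 0.0303]
eef_rot: [-0.001, 0.066, 0.997, -0.026]
wrist_force: [0.4, -0.0, -0.7]
width: 0.0854
gripper_force: 0.0
```

```bash
python3 - <<'E'
from h import *
s=robot.sense(); print(s['time_s'],tc(s['tcp_pos']),s['tcp_pos'],s['wrist_force'])
im,d,K,T=cam('side'); save('s3',cv2.resize(im[140:240,190:320],None,fx=6,fy=6,interpolation=cv2.INTER_CUBIC))
E
```

```text
13.475 [-0.0467 -0.0442] [ 0.57942047 -0.01618737  0.03029837] [ 0.35867209 -0.03352108 -0.66272748]
```

View pics/s3.png

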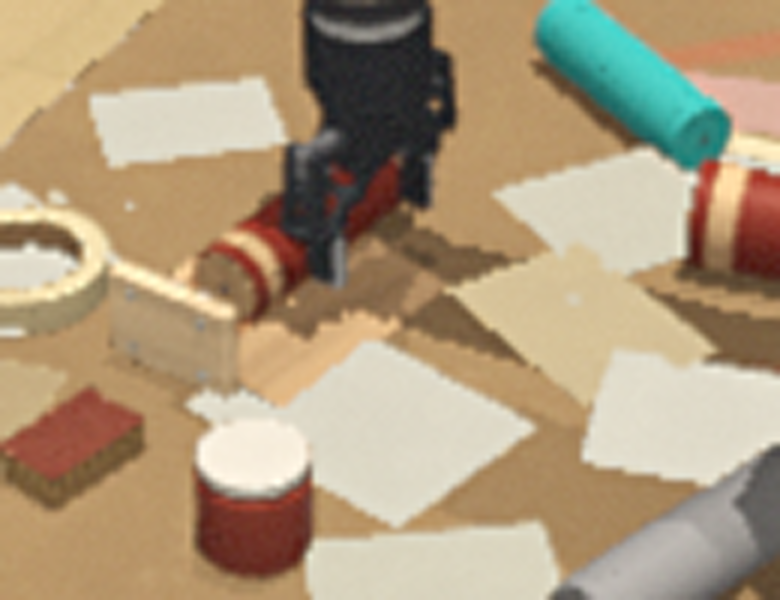

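The pole has dropped into the groove, with its stop-side end at (225, 280) px in the crop. Next I back off, lift, turn, shut the fingers and go round to the free end.

>>> step_arm(
  plan=[
    [1,-1,0.13,0.2,0],
    [1,-2,0.27,1,0],
    [1,-2,0.27,5,0],
    [1,-2,0.27,9,0],
    [-1,0,-2,11,10],
    [-1,1,-4,11,20],
    [-1,2,-7,11,30],
    [-1,3,-10,11,40],
    [-1,3.1,-13,11,50],
    [-1,3.1,-13,11,60],
    [-1,3.1,-13,11,70],
    [-1,3.1,-13,11,80],
    [-1,3.1,-13,11,90],
    [-1,3.1,-13,11,90],
    [-1,3.1,-13,11,90],
  ],
)

```text
time_s: 15.4
tcp_pos: [0.6101, -0.146, 0.1407]
eef_rot: [0.017, -0.658, 0.753, -0.019]
wrist_force: [-0.4, 0.0, -0.7]
width: -0.0
gripper_force: 0.0
```

```bash
python3 - <<'E'
from h import *
s=robot.sense(); q=s['eef_rot']; print(s['time_s'],tc(s['tcp_pos']),s['tcp_pos'],s['width'],s['joint_pos'],R.from_quat([q[1],q[2],q[3],q[0]]).as_matrix().round(3))
im=pole('side'); save('s4',cv2.resize(im[140:240,190:320],None,fx=6,fy=6,interpolation=cv2.INTER_CUBIC)); pole('top'); im=pole('wrist'); save('w4',im)
E
```

```text
15.4 [ 0.0008 -0.1689] [ 0.61007393 -0.14602155  0.14069103] -4.161505389867277e-05 [-0.23779287  0.29252003 -0.04997395  1.17720701  0.00624479 -1.67379663] [[-0.134 -0.99   0.051]
 [-0.991  0.134 -0.006]
 [-0.001 -0.051 -0.999]]
side 376 centre [-0.072 -0.11 ] size [0.324 0.134] ang 48.3 ztop [0.05   0.0613] mean [-0.032  -0.0531]
top 609 centre [-0.0042 -0.0444] size [0.165 0.044] ang 88.2 ztop [0.054 0.062] mean [-0.0062 -0.0456]
wrist 552 centre [-0.0046 -0.0785] size [0.046 0.109] ang 5.7 ztop [0.0569 0.059 ] mean [ 0.0011 -0.0641]
```

View pics/s4.png

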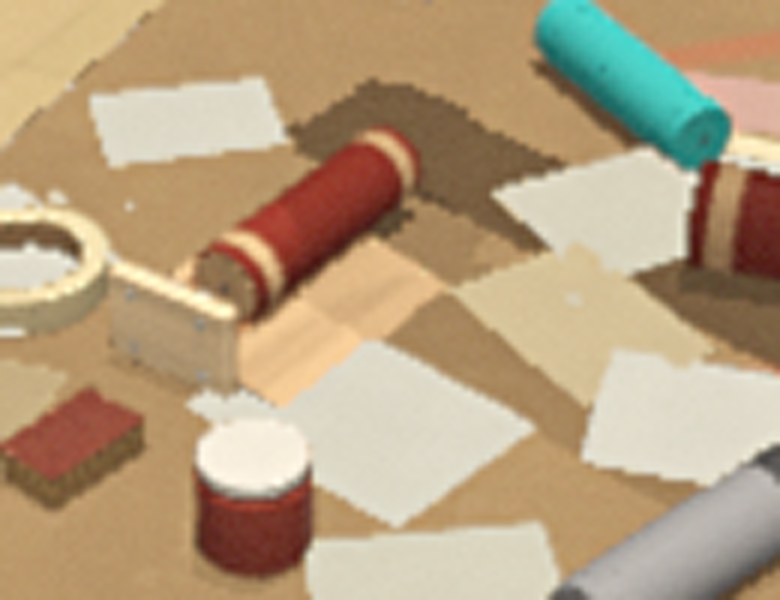

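The pole lies in the groove, about 39 mm short of the stop. I'll go down beyond its free end and push.

>>> step_arm(
  plan=[
    [-1,0,0,-4,0],
    [-1,0,0,-8,0],
    [-1,0,0,-10.9,0],
    [-1,0,0,-10.9,0],
    [-1,0.13,1,-10.9,0],
    [-1,0.26,2,-10.9,0],
    [-1,0.34,2.6,-10.9,0],
    [-1,0.4,3,-10.9,0],
    [-1,0.45,3.4,-10.9,0],
    [-1,0.5,3.8,-10.9,0],
    [-1,0.55,4.2,-10.9,0],
    [-1,0.6,4.6,-10.9,0],
    [-1,0.65,4.9,-10.9,0],
    [-1,0.7,5.2,-10.9,0],
    [-1,0.73,5.5,-10.9,0],
    [-1,0.77,5.8,-10.9,0],
    [-1,0.8,6.0,-10.9,0],
    [-1,0.82,6.2,-10.9,0],
    [-1,0.82,6.2,-10.9,0],
  ],
)

```text
time_s: 17.92
tcp_pos: [0.6185, -0.0838, 0.0312]
eef_rot: [0.017, -0.659, 0.752, -0.019]
wrist_force: [0.7, -0.1, 0.5]
width: 0.0
gripper_force: 0.1
```

```bash
python3 - <<'E'
from h import *
s=robot.sense(); print(s['time_s'],tc(s['tcp_pos']),s['tcp_pos'],s['wrist_force'])
im=pole('side'); save('s5',cv2.resize(im[140:240,190:320],None,fx=6,fy=6,interpolation=cv2.INTER_CUBIC))
E
```

```text
17.925 [ 0.001  -0.1061] [ 0.61853641 -0.08380682  0.0312468 ] [ 0.69258008 -0.10455531  0.54878958]
side 384 centre [-0.0745 -0.0869] size [0.35  0.118] ang 48.2 ztop [0.0508 0.0614] mean [-0.0323 -0.0252]
```

View pics/s5.png

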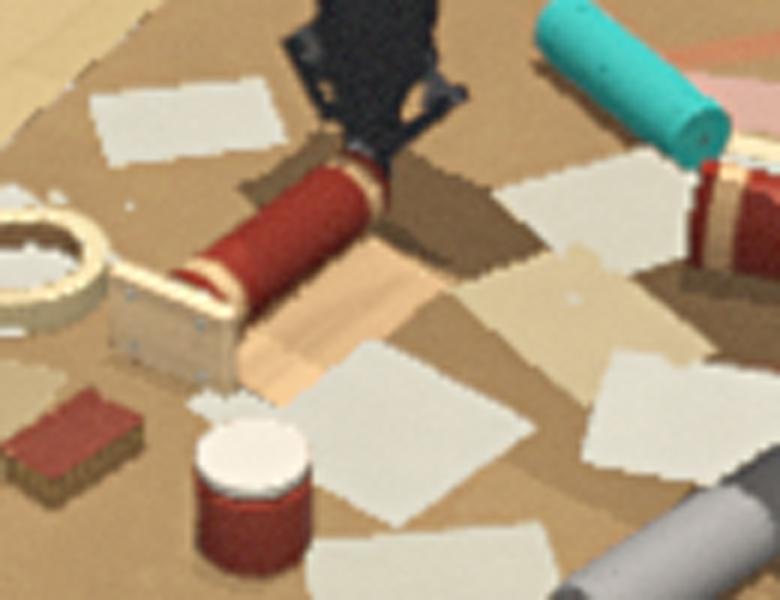

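The pole is sliding and its end is a few millimetres short of the stop board, at (205, 285) px. I'll push on slowly and watch the force.

>>> step_arm(
  plan=[
    [-1,0.01,0.1,0,0],
    [-1,0.03,0.2,0,0],
    [-1,0.04,0.3,0,0],
    [-1,0.05,0.4,0,0],
    [-1,0.05,0.4,0,0],
  ],
)

```text
time_s: 18.6
tcp_pos: [0.619, -0.08, 0.0313]
eef_rot: [0.017, -0.659, 0.752, -0.019]
wrist_force: [0.3, -2.1, 0.5]
width: -0.0001
gripper_force: 0.4
```

>>> step_arm(
  plan=[
    [-1,0.01,0.1,0,0],
    [-1,0.02,0.15,0,0],
    [-1,0.02,0.15,0,0],
  ],
)

```text
time_s: 18.98
tcp_pos: [0.6192, -0.0786, 0.0313]
eef_rot: [0.017, -0.659, 0.752, -0.019]
wrist_force: [0.3, -1.5, -0.6]
width: -0.0001
gripper_force: 0.4
```

>>> step_arm(
  plan=[
    [-1,0.01,0.1,0,0],
    [-1,0.03,0.2,0,0],
    [-1,0.03,0.2,0,0],
  ],
)

```text
time_s: 19.35
tcp_pos: [0.6195, -0.0766, 0.0313]
eef_rot: [0.017, -0.659, 0.752, -0.019]
wrist_force: [-0.2, -1.5, 0.4]
width: -0.0001
gripper_force: 0.7
```

>>> step_arm(
  plan=[
    [-1,0.01,0.1,0,0],
    [-1,0.03,0.2,0,0],
    [-1,0.03,0.2,0,0],
  ],
)

```text
time_s: 19.73
tcp_pos: [0.6195, -0.0766, 0.0313]
eef_rot: [0.016, -0.658, 0.752, -0.02]
wrist_force: [-1.7, -8.1, 0.2]
width: -0.0001
gripper_force: 4.5
```

The tool stopped moving and the force rose to 8 N, so the pole has reached the stop. I'll back off along the push line and lift.

>>> step_arm(
  plan=[
    [-1,-0.1,-0.6,0,0],
    [-1,-0.3,-2,0,0],
    [-1,-0.6,-5,0,0],
    [-1,-0.6,-5,5,0],
    [-1,-0.6,-8,11,0],
    [-1,-0.6,-12,15,0],
    [-1,-0.6,-16,15,0],
    [-1,-0.6,-16,15,0],
    [-1,-0.6,-16,15,0],
  ],
)

```text
time_s: 20.85
tcp_pos: [0.6135, -0.2347, 0.1807]
eef_rot: [0.017, -0.659, 0.752, -0.018]
wrist_force: [-0.0, 0.7, -0.7]
width: 0.0002
gripper_force: 0.0
```

```bash
python3 - <<'E'
from h import *
pole('top'); im=pole('side'); t=cam('top')[0]
a=cv2.resize(im[140:240,190:320],None,fx=3.6,fy=3.6,interpolation=cv2.INTER_CUBIC); b=cv2.resize(t[100:200,200:310],None,fx=3.6,fy=3.6,interpolation=cv2.INTER_CUBIC)
save('fin',np.hstack([a,b])[:, :800])
E
```

```text
top 626 centre [-0.0678 -0.0875] size [0.357 0.123] ang 52.9 ztop [0.0546 0.0644] mean [-0.016  -0.0159]
side 375 centre [-0.0752 -0.088 ] size [0.351 0.11 ] ang 50.6 ztop [0.0508 0.0613] mean [-0.0326 -0.0201]
```

View pics/fin.png

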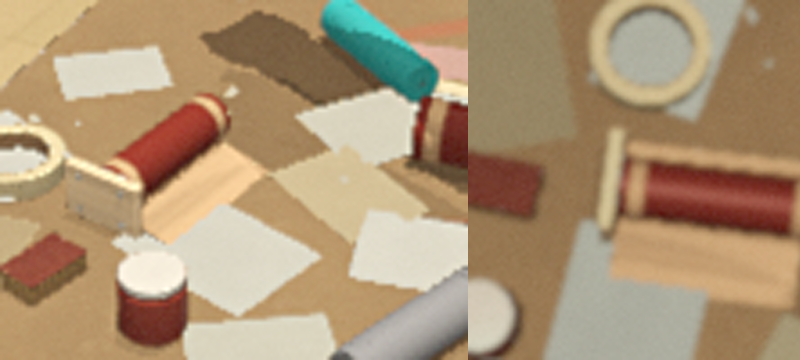

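The pole is in the groove with its end at the stop board ((622, 190) px in the right-hand crop), the other objects are where they were, and the hand is clear.

```bash
python3 -c "
from cell import robot
print(robot.sign_off())"
```

```text
the job is handed in; nothing more can be done
None
```

I handed the job in at about 21 s of the 51 s allowed: the pole was rolled up the ramp into the V groove and pushed against the stop board (8 N felt on contact), and the last pictures show the hand clear and the block, jar and tape in place; sign-off returned no verdict.

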